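# Hang a pail on the spring balance by its bail

## Task

Weigh the empty steel pail: while it still stands on the table, swing its folded wire bail upright without shoving or tipping the pail, then lift the pail by the bail and hang it on the balance stand with the bail's crossbar lying in both hooks. Lower it gently until the hooks carry it (no dropping), let go and leave it hanging still: the balance is delicate and must never be loaded or jolted beyond 12 N, nor bumped with the gripper.

Things in the scene. Friction and masses are not known exactly. Their poses are not given: they have to be found in the camera images.
- pail: Bare steel pail, 70 mm high, 92 mm across the rim, 72 mm across the foot, 0.33 to 0.61 kg (varies) with its bail. Origin: centre of its underside; z up. The bail pivots lie 62 mm above the origin at y = +53 and -53 mm; the folded bail lies on the pail's -x side.
- bail (a joint): Angle of the bail (dark steel wire, 6 mm thick, turning about the pail's y axis on stiff pivots, about 0.04 N m, so that it stays where it is left; it ends at 0 and 2.09 rad). 0 = fully folded, resting 30 degrees above level toward the pail's -x side; it grows as the bail rises; 1.047 rad = upright. At the start 0 to 0.25 rad.
- bail_grip (a point): Middle of the bail's straight crossbar, on the bar's axis. The crossbar is 6 mm thick, straight for 84 mm along the pail's y axis, 106 mm wide over its two legs, 110 mm from the pivot axis. With the bail upright it is 172 mm above the pail's underside, 102 mm above the rim. Axis y runs along the bar.
- stand: Spring-balance stand fixed to the table. Origin: on the table directly below the middle of the two hook seats, z up; the hooks' open tips point to -x. Grey foot 200 x 110 x 12 mm (x from -15 to +185 mm), steel post at x = +120 mm; a black collar on the post carries an aluminium housing (from x = +83 mm on), from which the steel hook fork reaches to -x.
- seat_low (a point): Point 205 mm above the stand's origin: the lowest height at which the seated crossbar's axis can lie. The collar is clamped at a new height each time, which is not measured: the true (unloaded) seat is 0 to 45 mm straight above this point. The fork gives downward on a spring, about 2.5 N per mm, travel 12 mm.
- post_top (a point): Centre of the top of the 18 mm steel post, 240 mm above the table. The fork has two upturned hooks of 6 mm rod at stand y = -32 and +32 mm, 58 mm free between them (nothing there for x under +60 mm; open from -x). The crossbar lies in both, along the stand's y at x = 0. Tips rise 19 mm and backs 21 mm above the seated bar's axis; the mouth is about 25 mm wide at the top.
Not all that is in view belongs to the job. There is more than one size of the stand; the job needs the larger.

How it is judged (in metres and radians):
On the way, in this order (a step that is already met when the one before it is completed fails the run):
1. the bail stands upright (within 0.3 rad) while the pail still stands on the table (value of joint bail between 0.75 and 1.35 rad and height (world z) of pail below 0.005 m and angle between pail's own z axis and vertical below 0.1 rad), for 0.2 s.
2. the pail is lifted clear of the table (height (world z) of pail above 0.03 m), for 0.2 s.
At the end, for the whole second after the job is handed in: The pail hangs from the stand by its bail, clear of the table: the crossbar lies in both hooks (its middle within 12 mm of the seats' middle along and across, parallel to the seats within 0.15 rad), the stand carries the pail, which is level within 0.25 rad and nearly still (under 0.06 m/s) (contact force between pail and stand above 2.5 N and height (world z) of pail above 0.015 m and x of bail_grip in the frame of stand between -0.012 and 0.012 m and y of bail_grip in the frame of stand between -0.012 and 0.012 m and angle between the y axis of bail_grip and the y axis of stand, either way round below 0.15 rad and angle between pail's own z axis and vertical below 0.25 rad and linear speed of pail below 0.06 m/s); the robot touches nothing.
It fails at once if the pail is let drop (over 0.25 m/s while not held) (linear speed of pail above 0.25 m/s and contact force between the fingers and pail below 0.3 N).
It fails at once if the balance is loaded or jolted by the pail beyond 12 N (contact force between pail and stand above 12 N).
It fails at once if the robot bumps or leans on the stand (over 8 N) (contact force between any of the fingers, the arm and stand above 8 N).
It fails at once if the pail is shoved more than 40 mm along the table (distance of pail from where it was at the start of the episode above 0.04 m and height (world z) of pail below 0.002 m).
It fails at once if the pail is tipped more than 0.6 rad (angle between pail's own z axis and vertical above 0.6 rad).
It also fails if it takes over 72 s, if anything falls off the work surface, if the arm or the gripper's body presses on something with over 40 N, if the wrist force passes 120 N, or if a joint passes its speed limit or range.

## Robot

A 7-joint arm with a two-finger parallel gripper is mounted at the origin on a cart in front of the work surface, level with it; the furniture and walls round the work are solid. World frame = base frame: x ahead of the robot, y to its left, z up, the work surface at z = 0. Lengths are in mm, angles in rad, forces in N, time in s.
With the tool pointing down it reaches from about 350 to 900 mm from the base axis. Payload 19.9 kg.
Tool frame: the origin (TCP) lies midway between the tips of the shut fingers; the grasp point (between the pads) lies 19 mm behind it; z points along the fingers, y is the line along which they close (so a half turn about z gives the same grasp; the last joint's range is limited). The gripper opens to 94 mm and grips with 3 to 60 N. Pads are 16 mm wide; open, the fingers measure 119 mm over their backs; the gripper's body (75 mm by 177 mm) begins 78 mm behind the grasp point.
Start: joints at [1.151, 0.417, -0.01, 1.614, 0.005, 1.111, -0.053], TCP at [230.54, -580.905, 205.425] pointing down, gripper open.
Joint ranges: [-2.81, 2.81], [-0.39, 2.02], [-1.27, 1.25], [0.06, 2.57], [-1.19, 4.33], [0.19, 2], [-2.82, 2.82]. Speed limits (rad/s): [1.89, 1.89, 2.39, 2.39, 3.01, 3.01, 3.01].

## Interface

Orientations are given as [roll, pitch, yaw] about the fixed x, y, z axes, in that order (R = Rz(yaw) Ry(pitch) Rx(roll)).
In Python, from cell import robot gives the robot as it stands.
- The arm moves only by the tool arm_command, never from a script. Its argument "steps" is text: rows parted by semicolons, each of 7 numbers parted by spaces: the turn, a rotation vector about the tool's x, y, z in rad, then the shift along the tool's x, y, z in mm, then the finger opening in mm, from 0 to 94. In form: wx wy wz x y z gripper; .... A call has 1 to 20 rows; each row is the pose to reach, as a shift and turn from the pose commanded when the call began, along the tool's axes at that moment; what a row does not reach only later rows make up. A row lasts 1/10 s, in which the tool goes at most 50 mm and 8.59 degrees, less where a joint would pass 70% of its speed; a pose out of reach is approached as far as the arm can. A call with a gripper value outside its range is refused whole. The fingers move at their own pace and stop on an object; the grip force is fixed at half the most. Time passes only in rows, so rows that repeat a pose let the fingers close. It gives the time, the measured TCP pose, the force, the opening and the grip force at its end, in the units of the state.
- robot.get_obs(): the state, without advancing time (a new reading comes with each control period).
- robot.grab_frame(name): name is "side" or "top" or "wrist"; returns a dict with "frame" (400x640x3 uint8, blue, green, red), "range_z" (400x640 float32, mm along the optical axis (not along the pixel's ray), 0 where there is no reading), "fov_y" (degrees; the focal length in pixels is half the picture's height over the tangent of half this angle, whatever the lens; pixels are square), "cx", "cy" (the principal point, pixels), "D" ([k1, k2, p1, p2, k3] as OpenCV has them; the pictures are not rectified), "pose" (4x4, takes a point from camera to world coordinates). Camera axes: x right, y down, z forward; pixel columns grow to the right and rows downward; lengths in mm; the calibration is good to about 2 mm. A picture is of the moment at which its call begins.
- robot.sign_off(): hands the job in; it is judged then, once.
The state is a dict: "time_s": time; "joints": joint angles; "joint_vel": joint speeds; "joint_torque": joint torques, N m; "eef_pos": TCP position; "orientation": TCP orientation; "force": force on the tool from outside, world axes, zero at the start; "ft_torque": the same for the moment, N m; "gripper_width": finger opening in mm; "grip_force": force on a finger pad.
Only numpy, scipy, OpenCV 4.12 (cv2) and the standard library are available. Lean on these libraries where they do the work, as an engineer would, in place of code of your own. Each camera call takes 0.05 s, during which the arm holds its last target. There are 200 camera calls.

## Working session

There is one attempt and no reset: what is moved stays moved. The work goes in short steps, Python scripts to look and compute and a tool call to move; the robot and the scene stay as the last step left them, time stands still between calls to the robot, and variables do not carry over. Pictures are saved under pics/ and viewed, at most 10 in all, crops included, and the job is handed in when it is done.

Besides the shell and the picture viewer there is one more tool, called after ">>>" as a command line: name --argument value ..., lists and objects as JSON in quotes. arm_command: Moves the arm, as the interface text tells. Its arguments: {"type":"object","properties":{"steps":{"type":"string"}},"required":["steps"]}

```bash
mkdir -p pics; cat > h.py <<'E'
import numpy as np, cv2
from cell import robot
from scipy.spatial.transform import Rotation as R
def K(f):
    F=f["frame"].shape[0]/2/np.tan(np.radians(f["fov_y"])/2)
    return np.array([[F,0,f["cx"]],[0,F,f["cy"]],[0,0,1.]])
def cloud(f):
    h,w=f["range_z"].shape
    uv=np.stack(np.meshgrid(np.arange(w),np.arange(h)),-1).reshape(-1,1,2).astype(np.float64)
    n=cv2.undistortPoints(uv,K(f),np.array(f["D"],float))[:,0]
    z=f["range_z"].reshape(-1,1).astype(float)
    p=np.hstack([n*z,z]); T=np.array(f["pose"])
    P=(p@T[:3,:3].T+T[:3,3]).reshape(h,w,3); P[f["range_z"]==0]=np.nan
    return P
def grab(n,save=None):
    f=robot.grab_frame(n)
    if save: cv2.imwrite(f"pics/{save}.png",f["frame"])
    return f,cloud(f)
E
python3 - <<'E'
from h import *
for n in ["side","top","wrist"]:
    f,P=grab(n,n+"0"); np.save(n+"0.npy",P); print(n,f["fov_y"],f["D"],np.round(f["pose"],2).tolist())
a=[cv2.imread(f"pics/{n}0.png") for n in ["side","top"]]
print(robot.get_obs())
E
```

```text
side 53.25870438938737 [0.01513528 0.         0.         0.         0.        ] [[1.0, 0.02, -0.02, 612.65], [0.02, -0.8, 0.6, -683.89], [-0.0, -0.6, -0.8, 1104.02], [0.0, 0.0, 0.0, 1.0]]
top 55.14077542417639 [-0.05117082  0.          0.          0.          0.        ] [[0.02, -1.0, 0.08, 534.04], [-1.0, -0.02, -0.02, 16.4], [0.02, -0.08, -1.0, 1178.06], [0.0, 0.0, 0.0, 1.0]]
wrist 58.25751432439791 [-0.00669752  0.          0.          0.          0.        ] [[0.37, -0.9, -0.25, 303.02], [-0.93, -0.36, -0.1, -552.82], [-0.0, 0.26, -0.96, 383.86], [0.0, 0.0, 0.0, 1.0]]
{'time_s': 0.15, 'joints': array([ 1.15147947,  0.41782963, -0.01029854,  1.61398884,  0.00470146,
        1.11069657, -0.05301054]), 'joint_vel': array([-0.00106823, -0.00161194, -0.00044346, -0.00370662, -0.00052445,
       -0.00028994,  0.0010585 ]), 'joint_torque': array([ 1.61150394e-03, -8.51523829e+01,  6.39257692e-01, -4.26130378e+01,
       -4.87555086e-02,  1.71835511e-02,  1.65577567e-04]), 'eef_pos': array([ 230.44914279, -580.67636103,  204.99330349]), 'orientation': array([-3.14069722e+00,  7.93659567e-05,  3.77810390e-01]), 'force': array([-0.55362805, -0.22042496, -0.04066962]), 'ft_torque': array([ 0.02472103, -0.01934803, -0.01351542]), 'grip_force': 0.0, 'gripper_width': 93.79324471517383}
```

View pics/side0.png

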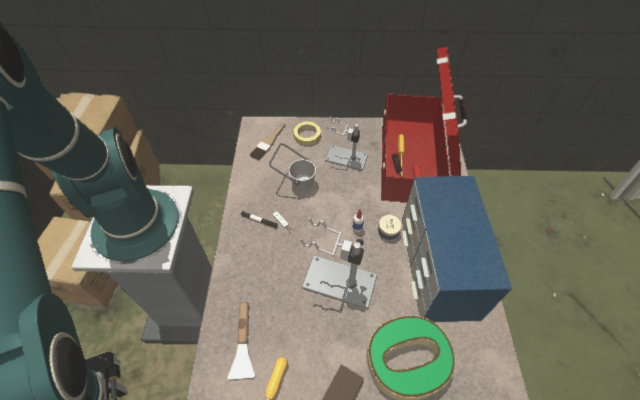

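View pics/top0.png

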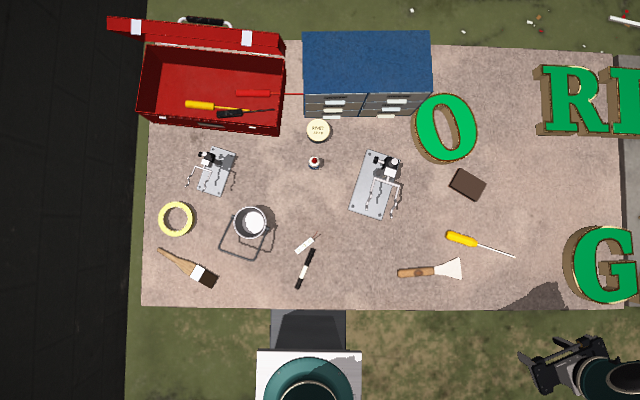

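The side view shows the pail at about (302,172) with its bail folded to the upper left at (270,155). The larger stand is at (340,280), its fork tips at (305,240) and (310,222). In the top view the pail is at (250,222) and the larger stand at (378,185).

```bash
python3 - <<'E'
from h import *
S=np.load("side0.npy");T=np.load("top0.npy")
def box(P,u0,u1,v0,v1):
    return P[v0:v1,u0:u1].reshape(-1,3)
for n,P,bp,bf in [("side",S,(260,325,135,200),(295,380,210,310)),("top",T,(212,280,195,265),(340,410,140,225))]:
    q=box(P,*bp); q=q[np.isfinite(q[:,0])]
    print(n,"nan",np.isnan(box(P,*bp)[:,0]).sum(),"table z",np.median(q[:,2]))
    r=q[(q[:,2]>60)&(q[:,2]<80)]
    # all above table
    for lo,hi in [(20,40),(40,60),(60,75),(75,95),(95,140)]:
        r=q[(q[:,2]>lo)&(q[:,2]<hi)]
        if len(r): print(lo,hi,len(r),r.mean(0).round(),r.min(0).round(),r.max(0).round())
    q=box(P,*bf); q=q[np.isfinite(q[:,0])]
    f=q[(q[:,2]>8)&(q[:,2]<17)][:,:2].astype(np.float32)
    print("foot",len(f),cv2.minAreaRect(f))
    for lo,hi in [(150,190),(190,215),(215,232),(232,246),(246,262),(262,290)]:
        r=q[(q[:,2]>lo)&(q[:,2]<hi)]
        if len(r): print(lo,hi,len(r),r.mean(0).round(),r.min(0).round(),r.max(0).round())
a=cv2.imread("pics/side0.png"); b=cv2.imread("pics/top0.png")
c=[cv2.resize(x,(390,560),interpolation=cv2.INTER_CUBIC) for x in (a[100:315,240:390],b[140:355-110,210:285])]
A=cv2.resize(a[120:310,250:390],(420,570),interpolation=cv2.INTER_CUBIC)
B=np.vstack([cv2.resize(b[195:265,205:285],(325,285),interpolation=cv2.INTER_CUBIC),cv2.resize(b[145:225,335:415],(325,285),interpolation=cv2.INTER_CUBIC)])
cv2.imwrite("pics/c1.png",np.hstack([A,B]))
E
```

```text
side nan 15 table z 1.7531977707569695
20 40 263 [537. 264.  28.] [493. 141.  20.] [588. 395.  40.]
40 60 161 [537. 191.  50.] [493. 129.  40.] [576. 226.  60.]
60 75 207 [534. 185.  68.] [488. 125.  60.] [580. 239.  75.]
75 95 44 [504. 189.  84.] [472. 132.  75.] [548. 249.  95.]
95 140 95 [455. 202. 113.] [430. 143.  95.] [506. 260. 125.]
foot 2175 ((668.843505859375, -125.81121826171875), (270.56658935546875, 210.7255401611328), 82.64892578125)
150 190 81 [ 683. -206.  180.] [ 656. -218.  151.] [ 713. -151.  190.]
190 215 204 [ 691. -199.  202.] [ 657. -218.  190.] [ 716. -155.  215.]
215 232 321 [ 646. -185.  223.] [ 561. -217.  215.] [ 703. -131.  232.]
232 246 103 [ 634. -182.  239.] [ 557. -207.  232.] [ 703. -128.  246.]
246 262 37 [ 586. -169.  250.] [ 554. -203.  246.] [ 610. -127.  254.]
top nan 24 table z 0.17324851595844848
20 40 89 [535. 199.  30.] [499. 147.  20.] [574. 221.  40.]
40 60 105 [536. 198.  51.] [497. 131.  40.] [576. 223.  60.]
60 75 252 [536. 184.  69.] [491. 125.  60.] [584. 239.  75.]
75 95 61 [506. 194.  84.] [468. 135.  75.] [581. 248.  95.]
95 140 145 [455. 206. 114.] [431. 145.  95.] [499. 260. 124.]
foot 1537 ((662.9268188476562, -187.23886108398438), (109.78044128417969, 200.25039672851562), 73.03914642333984)
150 190 49 [ 689. -175.  183.] [ 658. -199.  171.] [ 717. -153.  190.]
190 215 148 [ 693. -184.  201.] [ 644. -217.  190.] [ 716. -150.  215.]
215 232 302 [ 648. -183.  222.] [ 565. -216.  215.] [ 703. -128.  232.]
232 246 83 [ 645. -180.  239.] [ 560. -205.  232.] [ 705. -125.  245.]
246 262 32 [ 589. -167.  249.] [ 555. -201.  246.] [ 612. -125.  254.]
```

View pics/c1.png

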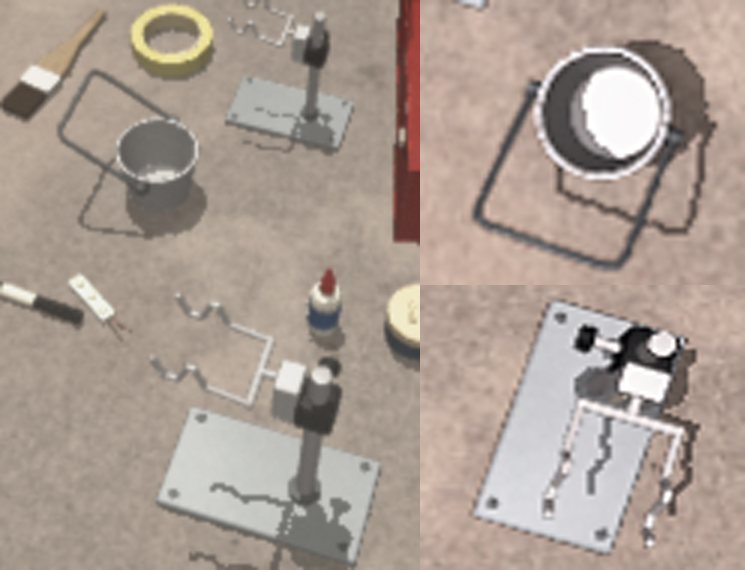

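```bash
python3 - <<'E'
from h import *
S=np.load("side0.npy");T=np.load("top0.npy")
for n,P,bp,bf in [("side",S,(260,325,135,200),(295,380,210,310)),("top",T,(212,280,195,265),(340,410,140,225))]:
    g=lambda b:(lambda q:q[np.isfinite(q[:,0])])(P[b[2]:b[3],b[0]:b[1]].reshape(-1,3))
    q=g(bp)
    q=q[(q[:,1]>120)&(q[:,1]<265)&(q[:,0]<600)&(q[:,2]>15)]
    b=q[q[:,2]>112]; vx,vy,x0,y0=cv2.fitLine(b[:,:2].astype(np.float32),cv2.DIST_HUBER,0,.01,.01)[:,0]
    ang=np.arctan2(vy,vx); t=(b[:,:2]-[x0,y0])@[vx,vy]
    m=np.array([x0,y0])+(t.min()+t.max())/2*np.array([vx,vy])
    print(n,"bar ang",ang,"mid",m.round(1),"len",np.ptp(t),"z",np.percentile(b[:,2],[20,50,80,95]))
    r=q[(q[:,2]>66)&(q[:,2]<74)]; (c,rad)=cv2.minEnclosingCircle(r[np.hypot(r[:,0]-536,r[:,1]-184)<49][:,:2].astype(np.float32)); print("rim",c,rad,r[:,2].max())
    q=g(bf); 
    po=q[(q[:,2]>236)&(q[:,2]<244)&(q[:,0]>670)]; print("post",len(po),np.median(po,0))
    f=q[(q[:,2]>9)&(q[:,2]<16)]; f=f[np.hypot(f[:,0]-663,f[:,1]+187)<116]; (c,sz,a)=cv2.minAreaRect(f[:,:2].astype(np.float32)); print("foot",c,sz,a,np.median(f[:,2]))
    yaw=np.radians(73.04-90); o=np.array([663,-187.2])-85*np.array([np.cos(yaw),np.sin(yaw)])
    l=(q[:,:2]-o)@np.array([[np.cos(yaw),-np.sin(yaw)],[np.sin(yaw),np.cos(yaw)]])
    h=q[:,2]>190
    print("origin",o)
    for s in (-1,1):
        k=h&(abs(l[:,1]-32*s)<12)&(l[:,0]<55)
        o_=np.argsort(l[k,0]); print(s,np.c_[l[k],q[k,2]][o_].round().astype(int)[::2].tolist())
E
```

```text
side bar ang 1.2749274 mid [446.1 210.3] len 106.6456710417503 z [116.60139474 119.10166249 122.08667578 123.45095999]
rim (535.9173583984375, 183.22154235839844) 48.3038215637207 73.99003175631378
post 38 [ 694.83513171 -198.20644549  240.55253912]
foot (660.8684692382812, -188.03097534179688) (110.84977722167969, 199.47003173828125) 72.90658569335938 12.677333240480493
origin [ 581.69676587 -162.40515942]
-1 [[-19, -32, 251], [-18, -35, 246], [-15, -34, 250], [-15, -35, 247], [-13, -35, 243], [-13, -36, 235], [-11, -33, 237], [-10, -36, 236], [-8, -34, 229], [-7, -36, 229], [-5, -36, 229], [-3, -34, 228], [-2, -30, 227], [0, -35, 226], [2, -35, 226], [5, -35, 233], [8, -34, 243], [8, -36, 232], [10, -34, 234], [11, -35, 247], [13, -33, 254], [13, -35, 252], [14, -30, 251], [16, -35, 251], [19, -35, 251], [20, -32, 252], [21, -35, 238], [22, -37, 246], [23, -34, 242], [24, -37, 242], [26, -33, 237], [26, -35, 235], [29, -34, 235], [29, -35, 227], [31, -35, 228], [32, -30, 225], [34, -36, 226], [37, -35, 227], [39, -33, 223], [41, -33, 224], [43, -30, 221], [45, -35, 220], [47, -34, 
[... 1579 characters left out ...]
36, -35, 225], [37, -32, 225], [40, -31, 225], [42, -31, 224], [44, -36, 223], [45, -32, 224], [48, -32, 222], [51, -31, 221], [53, -31, 221], [55, -35, 222]]
1 [[-18, 30, 244], [-16, 32, 247], [-15, 34, 245], [-13, 30, 245], [-11, 32, 243], [-9, 35, 235], [-7, 29, 233], [-6, 33, 233], [-3, 31, 234], [0, 33, 228], [2, 34, 223], [4, 29, 226], [6, 31, 231], [7, 33, 228], [9, 33, 241], [10, 29, 243], [12, 33, 247], [14, 34, 248], [15, 29, 250], [17, 32, 250], [19, 33, 248], [22, 33, 248], [25, 33, 242], [28, 33, 234], [32, 33, 226], [34, 34, 227], [36, 29, 224], [37, 32, 228], [40, 32, 221], [43, 33, 220], [45, 34, 224], [47, 29, 220], [48, 34, 217], [51, 33, 223], [53, 33, 220], [55, 29, 220]]
```

>>> arm_command --steps "0 0 -0.45 180 -160 -62 40; 0 0 -0.896 363 -320 -125 40; 0 0 -0.896 363 -320 -125 40; 0 0 -0.896 363 -320 -125 40; 0 0 -0.896 363 -320 -125 40; 0 0 -0.896 363 -320 -125 40; 0 0 -0.896 363 -320 -125 40; 0 0 -0.896 363 -320 -125 40; 0 0 -0.896 363 -320 -125 40; 0 0 -0.896 363 -320 -125 40; 0 0 -0.896 492 -656 -95 30; 0 0 -0.896 492 -656 -95 30; 0 0 -0.896 492 -656 -95 30; 0 0 -0.896 492 -656 -95 30; 0 0 -0.896 492 -656 -95 30; 0 0 -0.896 492 -656 -95 30; 0 0 -0.896 492 -656 -95 30; 0 0 -0.896 492 -656 -95 30; 0 0 -0.896 492 -656 -95 30; 0 0 -0.896 492 -656 -95 30"

```text
time_s: 2.15
eef_pos: [445.9, 209.6, 300.3]
orientation: [-3.141, 0.0, 1.273]
force: [0.3, -0.3, -0.7]
gripper_width: 30.1
grip_force: 0.0
```

```bash
python3 - <<'E'
from h import *
f,P=grab("wrist","w1")
q=P.reshape(-1,3); q=q[np.isfinite(q[:,0])]
k=(q[:,2]>100)&(q[:,2]<135)&(q[:,0]>400)&(q[:,0]<500)&(q[:,1]>140)&(q[:,1]<280); b=q[k]
vx,vy,x0,y0=cv2.fitLine(b[b[:,2]>113][:,:2].astype(np.float32),cv2.DIST_HUBER,0,.01,.01)[:,0]
t=(b[:,:2]-[x0,y0])@[vx,vy]
print(len(b),np.arctan2(vy,vx),x0,y0,t.min(),t.max(),np.percentile(b[:,2],[10,50,90,97]), np.array([x0,y0])+(t.min()+t.max())/2*np.array([vx,vy]))
E
```

```text
900 1.2609096 447.3844 212.7963 -57.79517534520783 53.69716140543175 [105.54656942 118.35556862 120.27180432 120.83972829] [446.75955309 210.84488633]
```

View pics/w1.png

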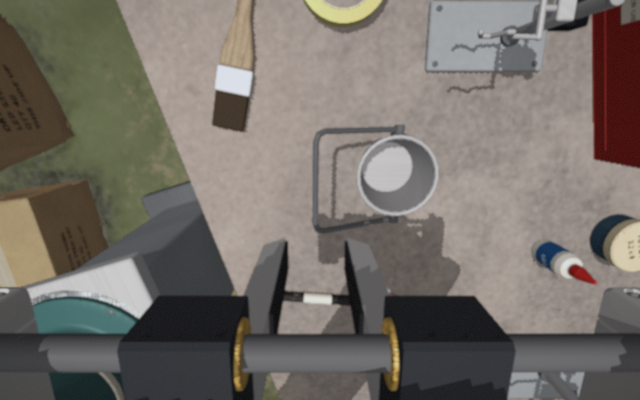

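The wrist view shows the folded bail with its bar at column 317, rows 130–228, and the pail at (397,175). The measured bar middle is (446.8, 210.5), z 117, which matches the earlier estimate. I'm descending to cage it.

>>> arm_command --steps "0 0 0 1 0 50 30; 0 0 0 1 0 100 30; 0 0 0 1 0 150 30; 0 0 0 1 0 185 30; 0 0 0 1 0 202 30; 0 0 0 1 0 202 16; 0 0 0 1 0 202 14; 0 0 0 1 0 202 14; 0 0 0 1 0 202 14"

```text
time_s: 3.1
eef_pos: [446.9, 211.2, 99.6]
orientation: [3.14, -0.001, 1.273]
force: [-1.0, 0.2, 1.0]
gripper_width: 14.4
grip_force: 0.0
```

>>> arm_command --steps "0 0 0 0 2 0 14; 0 0 0 0 4 0 14; 0 0 0 0 6 -3 14; 0 0 0 0 8 -6.5 14; 0 0 0 0 10.5 -9.5 14; 0 0 0 0 12.5 -13 14; 0 0 0 0 15 -15.5 14; 0 0 0 0 17.5 -18.5 14; 0 0 0 0 20 -21.5 14; 0 0 0 0 23 -24 14; 0 0 0 0 25.5 -27 14; 0 0 0 0 28.5 -29.5 14; 0 0 0 0 31.5 -31.5 14; 0 0 0 0 34.5 -34 14; 0 0 0 0 38 -36 14; 0 0 0 0 41 -38.5 14; 0 0 0 0 41 -38.5 14"

```text
time_s: 4.8
eef_pos: [485.9, 199.1, 137.2]
orientation: [3.141, -0.0, 1.273]
force: [-0.1, -0.3, -0.3]
gripper_width: 14.0
grip_force: 0.0
```

```bash
cat > m.py <<'E'
from h import *
import sys
for n in ("top","side"):
    f,P=grab(n,sys.argv[1]+n)
    q=P.reshape(-1,3); q=q[np.isfinite(q[:,0])]
    c=np.array([536.2,183.4])
    r=q[(q[:,2]>64)&(q[:,2]<75)&(np.hypot(*(q[:,:2]-c).T)<70)]
    r2=r[np.hypot(*(r[:,:2]-c).T)<52]
    print(n,"rim",cv2.minEnclosingCircle(r2[:,:2].astype(np.float32)),"pail mean",r.mean(0).round(1))
E
python3 m.py a
```

```text
top rim ((536.1649169921875, 182.33590698242188), 50.44713592529297) pail mean [540.3 166.1  70. ]
side rim ((537.0758666992188, 183.36138916015625), 51.66872024536133) pail mean [537.8 184.4  69.9]
```

```bash
python3 - <<'E'
import cv2
a=cv2.imread("pics/aside.png")[100:210,230:350];cv2.imwrite("pics/c2.png",cv2.resize(a,None,fx=5,fy=5,interpolation=2))
E
```

```text
(no output)
```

View pics/c2.png

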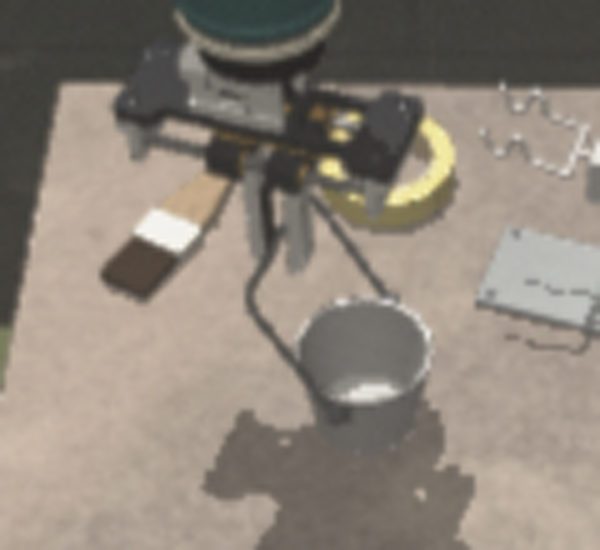

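The side crop shows the bar caged between the fingers at about (265,270) and the bail partly raised. The pail, at (365,370), has not moved. I'm continuing the arc and then closing.

>>> arm_command --steps "0 0 0 0 3 -2 14; 0 0 0 0 6.5 -3.5 14; 0 0 0 0 10 -5.5 14; 0 0 0 0 13.5 -7 14; 0 0 0 0 17 -8.5 14; 0 0 0 0 20.5 -10 14; 0 0 0 0 24 -11 14; 0 0 0 0 28 -12 14; 0 0 0 0 32 -13.5 14; 0 0 0 0 35.5 -14 14; 0 0 0 0 39 -15 14; 0 0 0 0 43 -15.5 14; 0 0 0 0 47 -16 14; 0 0 0 0 50.5 -16.5 14; 0 0 0 0 54 -16.5 14; 0 0 0 0 58 -16.5 14; 0 0 0 0 58 -16.5 14; 0 0 0 0 58 -16.5 8; 0 0 0 0 58 -16.5 4; 0 0 0 0 58 -16.5 0"

```text
time_s: 6.9
eef_pos: [540.6, 182.3, 153.4]
orientation: [-3.141, 0.0, 1.274]
force: [-0.3, 0.7, -0.7]
gripper_width: 5.1
grip_force: 30.0
```

>>> arm_command --steps "0 0 0 0 0 0 0; 0 0 0 0 0 0 0; 0 0 0 0 0 0 0; 0 0 0 0 0 0 0"

```text
time_s: 7.3
eef_pos: [540.8, 182.3, 153.4]
orientation: [-3.141, 0.0, 1.274]
force: [0.1, 0.3, -2.1]
gripper_width: 4.7
grip_force: 30.0
```

```bash
python3 m.py b; python3 - <<'E'
import cv2
a=cv2.imread("pics/bside.png")[100:210,230:350];cv2.imwrite("pics/c3.png",cv2.resize(a,None,fx=5,fy=5,interpolation=2))
E
```

```text
top rim ((546.9730224609375, 155.85433959960938), 37.03329086303711) pail mean [549.8 144.7  69.6]
side rim ((538.1414794921875, 182.6844940185547), 50.83291244506836) pail mean [536.4 182.9  70. ]
```

View pics/c3.png

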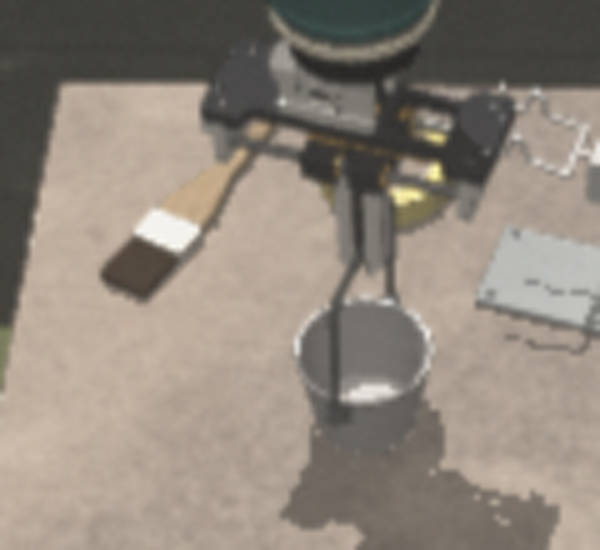

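The bail is upright and gripped, and the pail is still in place at (365,370). I'm lifting now.

>>> arm_command --steps "0 0 0 0 0 -1 0; 0 0 0 0 0 -3 0; 0 0 0 0 0 -6 0; 0 0 0 0 0 -10 0; 0 0 0 0 0 -15 0; 0 0 0 0 0 -21 0; 0 0 0 0 0 -28 0; 0 0 0 0 0 -36 0; 0 0 0 0 0 -44 0; 0 0 0 0 0 -52 0; 0 0 0 0 0 -60 0; 0 0 0 0 0 -68 0; 0 0 0 0 0 -76 0; 0 0 0 0 0 -84 0; 0 0 0 0 0 -92 0; 0 0 0 0 0 -100 0; 0 0 0 0 0 -107 0; 0 0 0 0 0 -113 0; 0 0 0 0 0 -117 0; 0 0 0 0 0 -120 0"

```text
time_s: 9.4
eef_pos: [540.9, 182.2, 273.7]
orientation: [-3.142, -0.0, 1.274]
force: [0.1, -0.6, -4.2]
gripper_width: 4.9
grip_force: 30.0
```

>>> arm_command --steps "0 0 0 0 0 0 0; 0 0 0 0 0 0 0; 0 0 0 0 0 0 0; 0 0 0 0 0 0 0; 0 0 0 0 0 0 0; 0 0 0 0 0 0 0"

```text
time_s: 10.0
eef_pos: [540.8, 182.3, 273.4]
orientation: [-3.141, -0.0, 1.274]
force: [0.1, -0.4, -4.5]
gripper_width: 4.8
grip_force: 30.0
```

```bash
python3 - <<'E'
from h import *
o=robot.get_obs(); print(o["force"],o["eef_pos"],o["orientation"],o["gripper_width"])
t=o["eef_pos"]; 
f,P=grab("side","d")
q=P.reshape(-1,3); q=q[np.isfinite(q[:,0])]
k=(np.hypot(q[:,0]-541,q[:,1]-182)<75)&(q[:,2]>60)&(q[:,2]<215); r=q[k]
for lo in range(100,215,10):
    s=r[(r[:,2]>=lo)&(r[:,2]<lo+10)]; print(lo,len(s),s.min(0).round() if len(s) else "",s.max(0).round() if len(s) else "",s.mean(0).round() if len(s) else "")
print(robot.get_obs()["force"])
# target deltas
tgt=np.array([581-.6,-163,275]); 
Rt=R.from_euler("xyz",o["orientation"]).as_matrix()
print("to above seat",Rt.T@(tgt-t))
E
```

```text
[ 0.13346806 -0.44920491 -4.46009988] [540.78924898 182.32752373 273.39181341] [-3.14142807e+00 -3.13667114e-05  1.27384135e+00] 4.812171900941372
100 0   
110 0   
120 79 [506. 145. 120.] [570. 219. 130.] [538. 189. 126.]
130 74 [502. 142. 130.] [573. 222. 140.] [537. 183. 135.]
140 85 [500. 142. 140.] [574. 223. 150.] [537. 186. 145.]
150 95 [499. 140. 150.] [577. 223. 160.] [538. 186. 155.]
160 95 [497. 137. 160.] [577. 226. 170.] [540. 187. 165.]
170 104 [497. 128. 170.] [577. 228. 180.] [538. 188. 175.]
180 125 [494. 124. 180.] [583. 235. 190.] [536. 182. 185.]
190 92 [489. 121. 190.] [583. 234. 199.] [536. 181. 193.]
200 8 [521. 128. 201.] [553. 233. 210.] [541. 192. 205.]
210 5 [518. 124. 211.] [550. 231. 214.] [527. 149. 212.]
[-0.11692409 -0.13488156 -4.61471533]
to above seat [-318.62265708  138.9230214    -1.64104492]
```

>>> arm_command --steps "0 0 0 -2 0 0 0; 0 0 0 -7 1 0 0; 0 0 0 -15 2 0 0; 0 0 0 -26 3 0 0; 0 0 0 -40 5 0 0; 0 0 0 -57 7 0 0; 0 0 0 -77 9 0 0; 0 0 0 -98 12 0 0; 0 0 0 -120 15 0 0; 0 0 0 -143 18 0 0; 0 0 0 -166 20 0 0; 0 0 0 -189 23 0 0; 0 0 0 -211 26 0 0; 0 0 0 -233 29 0 0; 0 0 0 -254 31 0 0; 0 0 0 -272 33 0 0; 0 0 0 -287 35 0 0; 0 0 0 -299 37 0 0; 0 0 0 -309 38 0 0; 0 0 0 -315 39 0 0"

```text
time_s: 12.05
eef_pos: [485.6, -131.3, 273.5]
orientation: [-3.142, 0.0, 1.273]
force: [0.1, 0.4, -4.4]
gripper_width: 5.1
grip_force: 30.0
```

>>> arm_command --steps "0 0 0 -3 0 0 0; 0 0 0 -3.5 0 0 0; 0 0 0 -3.5 0 0 0; 0 0 0 -3.5 0 0 0; 0 0 0 -3.5 0 0 0; 0 0 0 -3.5 0 0 0; 0 0 0 -3.5 0 0 0"

```text
time_s: 12.75
eef_pos: [484.9, -133.5, 273.4]
orientation: [-3.142, -0.0, 1.274]
force: [1.0, 0.5, -4.3]
gripper_width: 4.8
grip_force: 30.0
```

```bash
cat > s.py <<'E'
from h import *
import sys
o=robot.get_obs(); print(o["eef_pos"],o["force"])
yaw=-.297; M=np.array([[np.cos(yaw),-np.sin(yaw)],[np.sin(yaw),np.cos(yaw)]]); og=np.array([581,-163])
print("tcp in stand",(o["eef_pos"][:2]-og)@M)
for n in ("side","wrist","top"):
    f,P=grab(n,sys.argv[1]+n); q=P.reshape(-1,3); q=q[np.isfinite(q[:,0])]; l=(q[:,:2]-og)@M
    for s in (-1,1):
        k=(q[:,2]>215)&(q[:,2]<258)&(abs(l[:,1]-32*s)<9)&(l[:,0]<60)&(l[:,0]>-26)
        w=l[k];z=q[k,2]
        if k.sum()<8: print(n,s,k.sum()); continue
        pk=w[:,0]; v=abs(pk)<3
        print(n,s,k.sum(),"y",np.median(w[:,1]).round(1),"tipx",pk.min().round(1),"valley z",np.median(z[v]).round(1),"back x",np.median(pk[(z>247)&(pk>5)]).round(1),"left edge x@238",np.median(pk[(abs(z-238)<4)&(pk<0)]).round(1),np.median(pk[(abs(z-238)<4)&(pk>0)&(pk<16)]).round(1))
E
python3 s.py e
```

```text
[ 484.92582172 -133.54520564  273.43261895] [ 0.97777668  0.51617054 -4.29393821]
tcp in stand [-1.00487961e+02  4.88424604e-02]
side -1 97 y -33.4 tipx -18.4 valley z 226.9 back x 16.8 left edge x@238 -10.3 8.7
side 1 94 y 30.4 tipx -19.2 valley z 226.3 back x 15.9 left edge x@238 -10.7 8.4
wrist -1 1216 y -30.2 tipx -18.3 valley z 226.1 back x 17.1 left edge x@238 -11.5 9.9
wrist 1 1133 y 33.0 tipx -18.4 valley z 226.4 back x 16.8 left edge x@238 -11.2 9.6
top -1 50 y -31.2 tipx 10.1 valley z nan back x 17.8 left edge x@238 nan 10.3
top 1 74 y 32.6 tipx -18.5 valley z 226.1 back x 17.1 left edge x@238 -10.4 9.2
  return _methods._mean(a, axis=axis, dtype=dtype,
  ret = ret.dtype.type(ret / rcount)
```

>>> arm_command --steps "0 0 0 0 2 0 0; 0 0 0 0 6 0 0; 0 0 0 0 12 0 0; 0 0 0 0 19 0 0; 0 0 0 0 27 0 0; 0 0 0 0 35 0 0; 0 0 0 0 43 0 0; 0 0 0 0 51 0 0; 0 0 0 0 59 0 0; 0 0 0 0 67 0 0; 0 0 0 0 75 0 0; 0 0 0 0 82 0 0; 0 0 0 0 88 0 0; 0 0 0 0 93 0 0; 0 0 0 0 97 0 0; 0 0 0 0 99 0 0; 0 0 0 0 100 0 0; 0 0 0 0 100 0 0; 0 0 0 0 100 0 0; 0 0 0 0 100 0 0"

```text
time_s: 14.9
eef_pos: [580.4, -162.9, 273.5]
orientation: [3.142, 0.0, 1.274]
force: [0.2, -1.7, -4.9]
gripper_width: 4.8
grip_force: 30.0
```

```bash
python3 s.py f 2>/dev/null; python3 - <<'E'
import cv2,numpy as np
a=cv2.imread("pics/fside.png")[190:310,280:400];b=cv2.imread("pics/fwrist.png")
cv2.imwrite("pics/c4.png",np.hstack([cv2.resize(a,(350,350),interpolation=2),cv2.resize(b[:,140:500],(400,350*400//400))[:350]]))
E
```

```text
[ 580.44481897 -162.92660622  273.54868572] [ 0.19178    -1.68891606 -4.9297173 ]
tcp in stand [-0.55235341 -0.09229482]
side -1 88 y -33.3 tipx -18.3 valley z 226.2 back x 16.6 left edge x@238 -8.2 8.7
side 1 69 y 30.7 tipx 1.8 valley z 225.7 back x 16.4 left edge x@238 nan 8.4
wrist -1 468 y -30.2 tipx 23.5 valley z nan back x 24.0 left edge x@238 nan nan
wrist 1 1089 y 33.0 tipx -18.2 valley z nan back x 17.9 left edge x@238 -9.6 9.3
top -1 0
top 1 71 y 32.7 tipx -18.4 valley z 225.2 back x 17.1 left edge x@238 -9.2 11.2
```

View pics/c4.png

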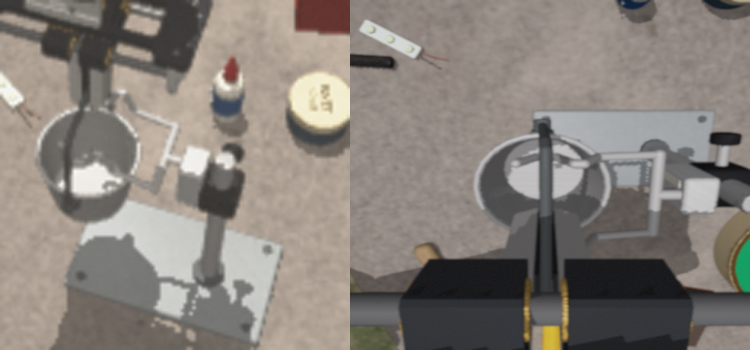

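The bail sits over the fork. In the side crop (left half) the fork at (140,150) passes through the bail, and in the wrist view (right half) the bar at column 545 lies over the hook mouths. I'm lowering.

>>> arm_command --steps "0 0 0 0 0 1 0; 0 0 0 0 0 3 0; 0 0 0 0 0 6 0; 0 0 0 0 0 10 0; 0 0 0 0 0 14 0; 0 0 0 0 0 18 0; 0 0 0 0 0 22 0; 0 0 0 0 0 26 0; 0 0 0 0 0 30 0; 0 0 0 0 0 34 0; 0 0 0 0 0 38 0; 0 0 0 0 0 42 0; 0 0 0 0 0 46 0; 0 0 0 0 0 49 0; 0 0 0 0 0 52 0; 0 0 0 0 0 54 0; 0 0 0 0 0 56 0; 0 0 0 0 0 57 0; 0 0 0 0 0 57 0; 0 0 0 0 0 57 0"

```text
time_s: 17.05
eef_pos: [580.6, -162.9, 216.5]
orientation: [3.142, -0.0, 1.274]
force: [-0.6, -0.8, -4.5]
gripper_width: 4.8
grip_force: 30.0
```

>>> arm_command --steps "0 0 0 0 0 0.5 0; 0 0 0 0 0 1 0; 0 0 0 0 0 1.5 0; 0 0 0 0 0 2 0; 0 0 0 0 0 2.5 0; 0 0 0 0 0 3 0; 0 0 0 0 0 3 0; 0 0 0 0 0 3 0; 0 0 0 0 0 3 0"

```text
time_s: 17.95
eef_pos: [580.5, -162.9, 213.5]
orientation: [-3.142, -0.0, 1.274]
force: [-0.3, -0.6, -3.9]
gripper_width: 4.8
grip_force: 30.0
```

>>> arm_command --steps "0 0 0 0 0 0.3 0; 0 0 0 0 0 0.7 0; 0 0 0 0 0 1 0; 0 0 0 0 0 1 0; 0 0 0 0 0 1 0; 0 0 0 0 0 1 0"

```text
time_s: 18.55
eef_pos: [580.6, -163.0, 212.5]
orientation: [3.142, -0.0, 1.274]
force: [0.4, -0.3, -4.0]
gripper_width: 4.8
grip_force: 30.0
```

>>> arm_command --steps "0 0 0 0 0 0.3 0; 0 0 0 0 0 0.7 0; 0 0 0 0 0 1 0; 0 0 0 0 0 1 0; 0 0 0 0 0 1 0; 0 0 0 0 0 1 0"

```text
time_s: 19.15
eef_pos: [580.5, -162.9, 211.5]
orientation: [-3.142, -0.0, 1.274]
force: [0.2, 0.1, -3.7]
gripper_width: 5.2
grip_force: 30.0
```

>>> arm_command --steps "0 0 0 0 0 0.3 0; 0 0 0 0 0 0.7 0; 0 0 0 0 0 1 0; 0 0 0 0 0 1 0; 0 0 0 0 0 1 0; 0 0 0 0 0 1 0"

```text
time_s: 19.75
eef_pos: [580.6, -162.9, 210.5]
orientation: [3.141, -0.0, 1.274]
force: [0.3, -0.2, -1.1]
gripper_width: 4.6
grip_force: 30.0
```

>>> arm_command --steps "0 0 0 0 0 0.3 0; 0 0 0 0 0 0.5 0; 0 0 0 0 0 0.5 0; 0 0 0 0 0 0.5 0; 0 0 0 0 0 0.5 0"

```text
time_s: 20.25
eef_pos: [580.6, -162.9, 210.0]
orientation: [3.142, -0.0, 1.274]
force: [-0.1, 0.1, -1.2]
gripper_width: 5.1
grip_force: 30.0
```

```bash
python3 -c "
from h import *
o=robot.get_obs();print(o['force'],o['eef_pos'])"
```

```text
[-0.11464007  0.124739   -1.1656936 ] [ 580.55762494 -162.90549111  209.9715261 ]
```

>>> arm_command --steps "0 0 0 0 0 0.4 0; 0 0 0 0 0 0.4 0; 0 0 0 0 0 0.4 0; 0 0 0 0 0 0.4 6; 0 0 0 0 0 0.4 7; 0 0 0 0 0 0.4 8; 0 0 0 0 0 0.4 10; 0 0 0 0 0 0.4 13; 0 0 0 0 0 0.4 16; 0 0 0 0 0 0.4 20; 0 0 0 0 0 0.4 24; 0 0 0 0 0 0.4 26; 0 0 0 0 0 0.4 26; 0 0 0 0 0 0.4 26"

```text
time_s: 21.65
eef_pos: [580.5, -162.9, 209.5]
orientation: [-3.141, -0.0, 1.274]
force: [-0.2, 0.6, -0.4]
gripper_width: 26.2
grip_force: 0.0
```

```bash
python3 s.py g 2>/dev/null; python3 - <<'E'
import cv2,numpy as np
a=cv2.imread("pics/gside.png")[190:310,280:400];b=cv2.imread("pics/gwrist.png")
cv2.imwrite("pics/c5.png",np.hstack([cv2.resize(a,(350,350),interpolation=2),cv2.resize(b[:,140:500],(400,350))]))
E
```

```text
[ 580.50704378 -162.89503773  209.52039414] [-0.16340346  0.62663779 -0.38738925]
tcp in stand [-0.50209149 -0.04389816]
side -1 102 y -33.4 tipx -18.1 valley z 232.1 back x 16.1 left edge x@238 -12.5 11.3
side 1 21 y 30.3 tipx -19.5 valley z nan back x nan left edge x@238 -11.5 nan
wrist -1 722 y -29.6 tipx -13.4 valley z 230.3 back x nan left edge x@238 -10.5 11.0
wrist 1 2653 y 33.1 tipx -18.1 valley z 230.3 back x 18.0 left edge x@238 -10.4 10.4
top -1 0
top 1 89 y 32.7 tipx -18.2 valley z 229.6 back x 17.4 left edge x@238 -10.1 9.9
```

View pics/c5.png

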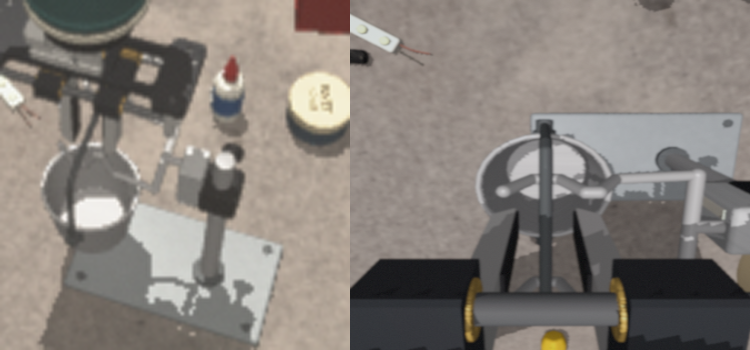

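The bar lies in the hooks, visible in the wrist view (right half) at column 545 with the hook valley near row 180. The fingers are clear on both sides, so I'm withdrawing straight up.

>>> arm_command --steps "0 0 0 0 0 -3 26; 0 0 0 0 0 -8 26; 0 0 0 0 0 -15 26; 0 0 0 0 0 -25 26; 0 0 0 0 0 -35 26; 0 0 0 0 0 -50 26; 0 0 0 0 0 -70 26; 0 0 0 0 0 -95 26; 0 0 0 0 0 -125 26; 0 0 0 0 0 -150 26; 0 0 0 0 0 -160 26; 0 0 0 0 0 -160 26; 0 0 0 0 0 -160 26; 0 0 0 0 0 -160 26; 0 0 0 0 0 -160 26"

```text
time_s: 23.3
eef_pos: [580.3, -162.9, 368.6]
orientation: [-3.14, -0.0, 1.274]
force: [-0.1, 0.2, -1.0]
gripper_width: 26.0
grip_force: 0.0
```

```bash
python3 s.py k 2>/dev/null; python3 - <<'E'
import cv2,numpy as np
a=cv2.imread("pics/kside.png")[190:310,280:400];b=cv2.imread("pics/kwrist.png")
cv2.imwrite("pics/c6.png",np.hstack([cv2.resize(a,(350,350),interpolation=2),cv2.resize(b[:,140:500],(400,350))]))
E
```

```text
[ 580.25166272 -162.94491579  368.57379317] [-0.07467493  0.24710015 -1.02961979]
tcp in stand [-0.73169469 -0.1663305 ]
side -1 102 y -33.3 tipx -17.9 valley z 230.4 back x 18.2 left edge x@238 -11.9 8.7
side 1 97 y 30.6 tipx -19.3 valley z 230.9 back x 15.8 left edge x@238 -11.3 8.9
wrist -1 651 y -30.4 tipx -18.4 valley z 230.3 back x 18.0 left edge x@238 -10.5 10.4
wrist 1 692 y 32.8 tipx -18.2 valley z 230.3 back x 17.9 left edge x@238 -10.1 9.9
top -1 0
top 1 88 y 32.6 tipx -18.2 valley z 229.8 back x 18.7 left edge x@238 -10.9 9.9
```

View pics/c6.png

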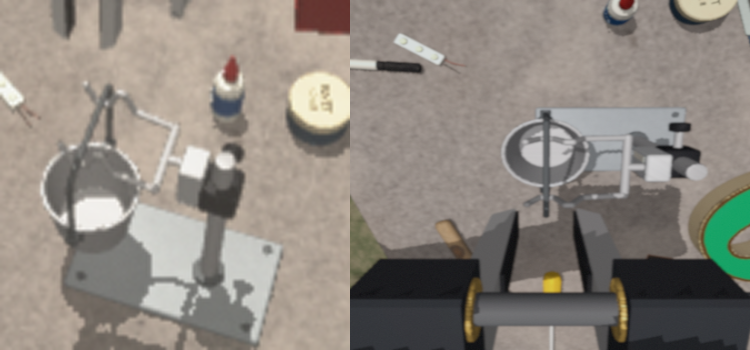

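The pail hangs level in both hooks: the wrist view shows the bar along column 545, in both hook valleys. The gripper is clear. I'm letting it settle a moment, then handing in.

>>> arm_command --steps "0 0 0 0 0 0 26; 0 0 0 0 0 0 26; 0 0 0 0 0 0 26; 0 0 0 0 0 0 26; 0 0 0 0 0 0 26; 0 0 0 0 0 0 26; 0 0 0 0 0 0 26; 0 0 0 0 0 0 26; 0 0 0 0 0 0 26; 0 0 0 0 0 0 26"

```text
time_s: 24.45
eef_pos: [580.5, -162.9, 369.5]
orientation: [-3.141, -0.0, 1.274]
force: [0.2, 0.3, 0.2]
gripper_width: 25.9
grip_force: 0.0
```

```bash
python3 -c "
from cell import robot
print(robot.sign_off())"
```

```text
the job is handed in; nothing more can be done
None
```

The pail hangs level by its bail in both hooks of the larger stand, with the gripper clear; I handed the job in after about 25 s of robot time, and sign-off returned no verdict.

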